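# Hold open the gas-cartridge cage

### The arm

A 6-joint arm with a two-finger parallel gripper is mounted at the origin on the work surface. World frame = base frame: x ahead of the robot, y to its left, z up, the work surface at z = 0. Lengths are in m, angles in rad, forces in N, time in s.
With the tool pointing down it reaches from about 0.35 to 0.85 m from the base axis. Payload 8.1 kg.
Tool frame: the origin (TCP) lies midway between the tips of the shut fingers; the grasp point (between the pads) lies 19 mm behind it (robot.tcp_to_grasp is the distance from the TCP to the grasp point, in m); z points along the fingers, y is the direction in which the jaws open and shut (so a half turn about z gives the same grasp; the last joint's range is limited). The gripper opens to 93 mm and grips with 3 to 60 N. Pads are 15 mm wide; open, the fingers measure 128 mm over their backs; the gripper's body (75 mm by 188 mm) begins 65 mm behind the grasp point.
Start: joints at [-1.403, 0.13, 1.488, -0, 1.523, -0.085], TCP at [0.15, -0.581, 0.219] pointing down, gripper open.
Joint ranges: [-2.96, 2.96], [-0.89, 2.26], [0.02, 2.5], [-1.34, 4.48], [0, 2.73], [-2.66, 2.66]. Speed limits (rad/s): [2.39, 2.39, 2.79, 3.14, 3.14, 3.14].

### API

Orientations are given as a rotation vector (axis times angle).
In Python, from plant import robot gives the robot as it stands.
- The arm moves only by the tool send_rows, never from a script. Its argument "series" is a list of rows, each an object of numbers: "wx", "wy", "wz": the turn, a rotation vector about the world's x, y, z in rad; "dx", "dy", "dz": the shift along the world's x, y, z in cm; "fingers": the closure in counts, from 0 (fully open) to 255 (shut). In form: [{"wx": .., "wy": .., "wz": .., "dx": .., "dy": .., "dz": .., "fingers": ..}, ...]. A call has 1 to 20 rows; each row shifts and turns the pose as measured when the row begins; what a row does not reach is not made up. A row lasts 1/12 s, in which the tool goes at most 41.7 mm and 7.16 degrees, less where a joint would pass 70% of its speed; a pose out of reach is approached as far as the arm can. A call is refused whole if a number of a shift passes 4.17 or a number of a turn 0.125, either way. A call with a gripper value outside its range is refused whole. The fingers move at their own pace and stop on an object; "newtons" is the grip in N (left out, the last holds). Time passes only in rows, so rows that do not move let the fingers close. It gives the time, the measured TCP pose, the force and the opening at its end, in the units of the state.
- robot.read_state(): the state, without advancing time (a new reading comes with each control period).
- robot.read_camera(name): name is "side" or "top" or "wrist"; returns the picture (400x640x3 uint8, red, green, blue); there is no depth.
- robot.camera_info(name): a dict with "intrinsics" (3x3 intrinsics, pixels), "extrinsics" (4x4, takes a point from world to camera coordinates); the wrist camera has in their place "tool_from_camera" (4x4, takes a point from camera to tool coordinates, whose origin is the TCP and whose axes are the flange's). Camera axes: x right, y up, looking along -z (the intrinsics and any distortion apply to the point x, -y, -z); pixel columns grow to the right and rows downward; lengths in m; the calibration is good to about 2 mm. A picture is of the moment at which its call begins: read the wrist's pose just before it. camera_info takes no time and is no camera call.
- robot.close_job(): hands the job in, once; it reports no verdict.
The state is a dict: "t": time; "q": joint angles; "dq": joint speeds; "joint_torque": joint torques, N m; "tool_pos": TCP position; "orientation": TCP orientation; "force": force on the tool from outside, world axes, zero at the start; "wrist_torque": the same for the moment, N m; "opening": finger opening in m.
Only numpy, scipy, OpenCV 4.12 (cv2) and the standard library are available. Lean on these libraries where they do the work, as an engineer would, in place of code of your own. Each camera call takes 0.05 s, during which the arm holds its last target.

### The job

Open the small wire cage of gas cartridges for a colleague. First swing the brace on its roof out to the cage's left, away from over the gate, until it clicks home at its far end; then squeeze together the two ears of the catch on the frame beside the gate until they are fully closed up; and only after that squeeze the two ears on top of the gate and pull the gate out towards you past its click until it stands wide open, about 75 degrees. The gate pulls itself back, so finish while still holding it there; leave the tape roll, carton and spray can where they are.

Things in the scene. Friction and masses are not known exactly. Their poses are not given: they have to be found in the camera images.
- cage: grey wire counter cage, 330 wide (y) x 220 deep (x) x 165 mm high, fixed. Origin on the table under the middle of the front (gate) plane; +x points into the cage, away from the robot; +y to its left (hinge side); z up. Roof: solid strip over the first 100 mm, top at z = 165 mm. The gate spans y = +120 (hinge) to -90 mm at x = 0, top edge at z = 170 mm.
- brace (a joint): angle (rad) of the roof brace on its vertical pivot: 0 = pointing out over the gate towards the robot (blocks the gate), growing clockwise from above as it swings to the cage's left, stop at 1.55 (pointing left). It stays where left. A ball detent resists from about 1.15 to 1.30 (about 2.5 N at the peg), then it drops in: seated beyond 1.38.
- brace_pivot (a point): pivot of the brace at the top face of its bar: in the cage frame (45, 70, 194) mm. The brace is a flat steel bar 22 mm wide, 6 mm thick, top face at z = 194 mm, reaching 92 mm from the pivot one way and 55 mm (tail) the other.
- brace_peg (a point): point on the upright round peg on the brace, 16 mm diameter, standing from z = 194 to 234 mm, 80 mm from the pivot; the point is at z = 216 mm on its axis and moves with the brace.
- catch (a joint): travel (m) of the sliding ear of the frame catch: 0 = latched (its tongue stands in front of the gate's free edge), 0.016 = fully squeezed (the tongue clears the gate from 0.010; needs at least 0.012). About 4 N of friction, stays where it is pushed.
- catch_mid (a point): fixed point half-way between the outer faces of the catch's two ears when fully squeezed: cage frame (30, -134, 194) mm. The ears are upright steel plates on the roof right of the gate, facing each other along cage y, 6 mm thick, 36 mm long along cage x, tops at z = 212 mm; what lies below them reaches z = 170 mm. Outside width 48 mm latched, 32 mm squeezed.
- catch_ear (a point): middle of the outer (left, +y) face of the catch's sliding ear, z = 194 mm; moves with it, in the cage frame y = -102 mm latched, -118 mm squeezed. It is pushed towards -y, to the other ear, which is fixed and has its outer face at y = -150 mm.
- squeeze (a joint): travel (m) of the sprung right-hand ear on the gate towards the fixed left-hand one: 0 = released, gate bolt out; 0.012 = fully squeezed, bolt in (it clears its keeper from 0.010). Spring about 3 N rising to 8 N; it springs back when let go.
- grip_mid (a point): point half-way between the outer faces of the two gate ears when fully squeezed; moves with the gate: 150 mm from the hinge axis, in the gate's middle plane, z = 197 mm. The ears are upright steel plates on the gate's top edge, square to the gate, facing each other along it, 36 mm long across the gate, 6 mm thick, tops at z = 218 mm; what lies below them reaches z = 176 mm.
- gate_ear (a point): middle of the outer (right, away from the hinge) face of the gate's sprung ear, z = 197 mm: 178 mm from the hinge axis released, 166 mm squeezed; it is pushed towards the hinge. The other ear is fixed on the gate, its outer face 134 mm from the hinge axis. Outside width 44 mm released, 32 mm squeezed.
- gate (a joint): gate angle (rad): 0 = shut, growing as its free right edge swings out towards the robot, clockwise from above about the hinge at its left; stop at 1.5. A weak spring pulls it shut (under 3 N at the ears); a ball detent resists from about 0.45 to 0.60 (about 3 N) and is passed by 0.75. Let go, it swings back. Beyond 0.15 the bolt no longer holds it.
- gate_hinge (a point): point on the vertical hinge axis of the gate at z = 170 mm; in the cage frame (0, 120, 170) mm.
- gate_stile (a point): top of the gate's free edge, 204 mm from the hinge axis along the gate, at z = 170 mm; moves with the gate.
- tape_roll: bystander: dark roll of tape lying flat, 100 mm diameter, 48 mm high, origin under its centre.
- carton: bystander: cardboard carton 90 x 65 x 60 mm, origin under its centre.
- spray_can: bystander: upright metal can, 60 mm diameter, 150 mm high, origin under its centre.

How it is judged:
By the outcome, as a careful person would: the job done as asked, in the order asked, and still so for the second after the job is handed in, while the arm keeps its last pose, push and grip.
It also fails if it takes over 62 s, if anything falls off the work surface, if the arm or the gripper's body presses on something with over 40 N, if the wrist force passes 120 N, or if a joint passes its speed limit or range.

## Working session

There is one attempt and no reset: what is moved stays moved. The work goes in short steps, Python scripts to look and compute and a tool call to move; the robot and the scene stay as the last step left them, time stands still between calls to the robot, and variables do not carry over. Pictures are saved under pics/ and viewed, and the job is handed in when it is done.

Besides the shell and the picture viewer there is one more tool, called after "Call:" by a JSON object that holds its "fn" and its "kwargs". send_rows: Moves the arm, as the interface text tells. Its arguments: {"type":"object","properties":{"series":{"type":"array","items":{"type":"object","properties":{"wx":{"type":"number"},"wy":{"type":"number"},"wz":{"type":"number"},"dx":{"type":"number"},"dy":{"type":"number"},"dz":{"type":"number"},"fingers":{"type":"number"}}}},"newtons":{"type":"number"}},"required":["series"]}

```bash
ls; mkdir -p pics
python3 - <<'E'
from plant import robot
import cv2
print(robot.read_state())
for n in ["side","top","wrist"]:
    im=robot.read_camera(n); cv2.imwrite(f"pics/{n}0.png",im[:,:,::-1])
    i=robot.camera_info(n); print(n,i)
print(robot.tcp_to_grasp)
E
```

```text
pics
{'t': 0.0, 'q': array([-1.40341691e+00,  1.31128996e-01,  1.48927119e+00, -3.99151960e-05,
        1.52300259e+00, -8.54042673e-02]), 'dq': array([-0.00213388,  0.00231417,  0.00162086, -0.00020008, -0.00094887,
       -0.00173974]), 'joint_torque': array([-2.93078156e-04, -5.59838605e+01, -4.91761458e+01,  7.65589136e-02,
        3.52231564e-02, -1.51863374e-04]), 'tool_pos': array([ 0.14996967, -0.58036886,  0.21761111]), 'orientation': array([-3.11473979e+00, -3.95790584e-01,  1.78977195e-04]), 'force': array([0.63749444, 0.31208602, 0.08030481]), 'wrist_torque': array([-0.027535  , -0.03128591, -0.02481851]), 'opening': 0.09279373019801074}
side {'intrinsics': array([[455.14470394,   0.        , 310.09200054],
       [  0.        , 455.14470394, 202.68129214],
       [  0.        ,   0.        ,   1.        ]]), 'extrinsics': array([[-0.78837496, -0.61512598, -0.00921697,  0.39703895],
       [ 0.3451607 , -0.45467711,  0.82105591, -0.3348014 ],
       [-0.50924357,  0.64411858,  0.57077336, -1.2308178 ],
       [ 0.        ,  0.        ,  0.        ,  1.        ]])}
top {'i
[... 271 characters left out ...]
827,  0.06488164, -0.54159053],
       [-0.06469266, -0.00739785,  0.99787781, -1.50183588],
       [ 0.        ,  0.        ,  0.        ,  1.        ]])}
wrist {'intrinsics': array([[317.57402757,   0.        , 323.134429  ],
       [  0.        , 317.57402757, 192.95159737],
       [  0.        ,   0.        ,   1.        ]]), 'tool_from_camera': array([[ 1.20594404e-03,  9.54188492e-01,  2.99203721e-01,
         8.36226479e-02],
       [ 9.99998695e-01, -1.47236347e-03,  6.64997807e-04,
        -8.90258745e-04],
       [ 1.07506988e-03,  2.99202529e-01, -9.54189023e-01,
        -1.67608651e-01],
       [ 0.00000000e+00,  0.00000000e+00,  0.00000000e+00,
         1.00000000e+00]])}
0.0188
```

View pics/side0.png

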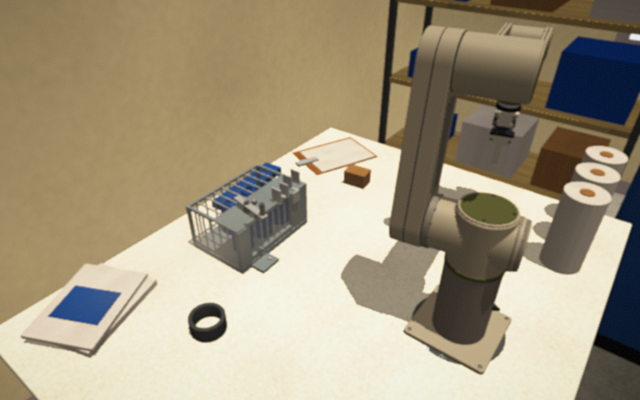

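View pics/top0.png

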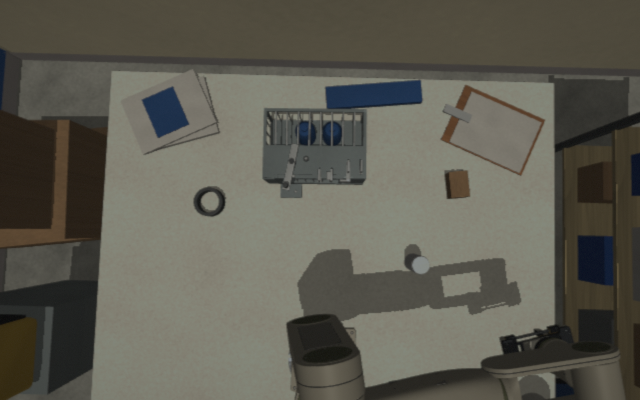

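View pics/wrist0.png

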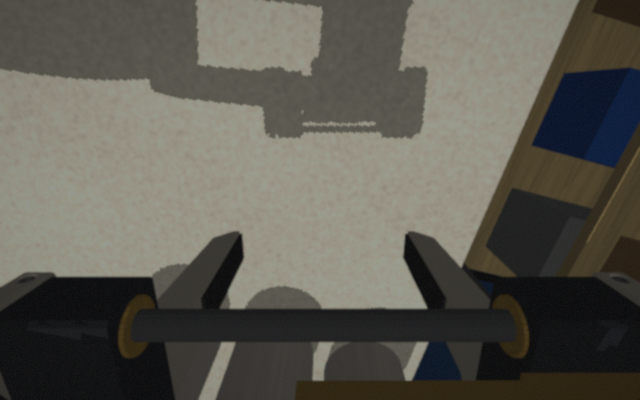

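Top view: the cage spans about (263–366, 108–184) with its front at the bottom. The can is at (420,265), the tape at (209,201) and the carton at (458,184). I'll zoom in.

Run:
```python
import cv2
im=cv2.imread("pics/top0.png")[95:210,250:380]; cv2.imwrite("pics/topz.png",cv2.resize(im,None,fx=6,fy=5.2,interpolation=cv2.INTER_CUBIC)) 
im=cv2.imread("pics/side0.png")[150:280,180:320]; cv2.imwrite("pics/sidez.png",cv2.resize(im,None,fx=5,fy=4.6,interpolation=cv2.INTER_CUBIC))
```

```text
(no output)
```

View pics/topz.png

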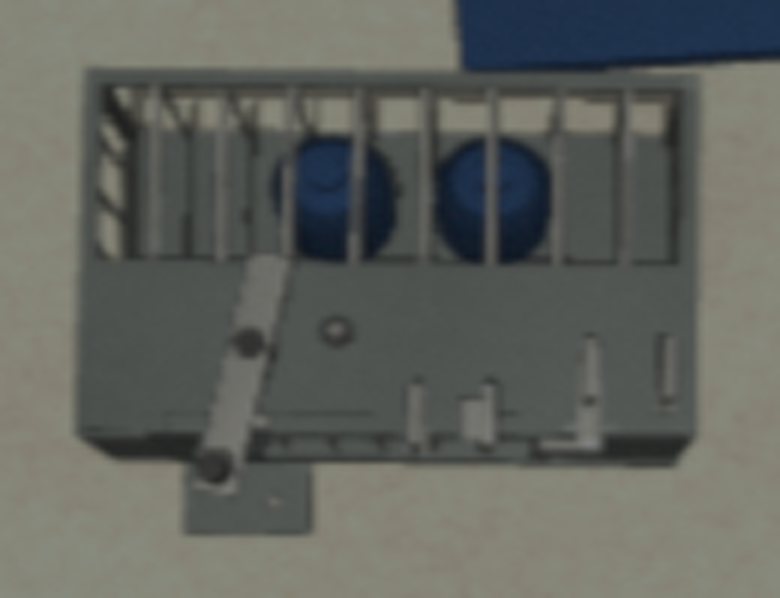

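View pics/sidez.png

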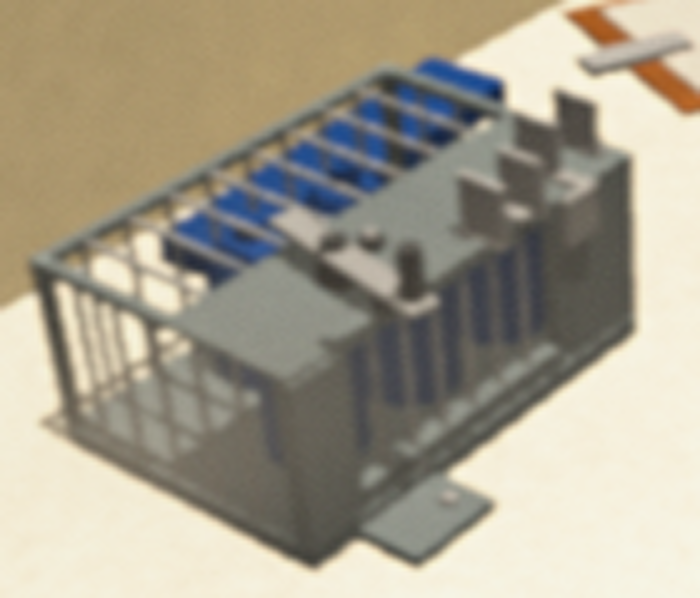

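```bash
cat > h.py <<'E'
import numpy as np, cv2
from scipy.spatial.transform import Rotation as R
from scipy.optimize import least_squares
from plant import robot
def proj(K,E,P):
    P=np.atleast_2d(P); c=P@E[:3,:3].T+E[:3,3]
    c=c*[1,-1,-1]; p=c@K.T; return p[:,:2]/p[:,2:]
def cage2w(c,P):
    P=np.atleast_2d(P)/1000.; return np.c_[R.from_euler('z',c[2]).apply(P)]+[c[0],c[1],0]
def wristE(s,tfc):
    T=np.eye(4);T[:3,:3]=R.from_rotvec(s['orientation']).as_matrix();T[:3,3]=s['tool_pos']
    return np.linalg.inv(T@tfc)
E
cat > fit.py <<'E'
from h import *
top=[((78,430),(0,165,165)),((697,435),(0,-165,165)),((80,262),(100,165,165)),((697,262),(100,-165,165)),((88,70),(220,165,165)),((700,74),(220,-165,165)),((668,335),(48,-147,212)),((668,402),(12,-147,212)),((418,383),(18,-17,218))]
side=[((38,265),(220,165,165)),((290,385),(0,165,165)),((632,155),(0,-165,165)),((315,565),(0,165,0)),((460,175),(18,-17,218)),((505,195),(-18,-17,218)),((557,92),(48,-147,212)),((595,110),(12,-147,212))]
def prep(l,fx,fy,ox,oy): return np.array([[(a[0]+.5)/fx-.5+ox,(a[1]+.5)/fy-.5+oy] for a,_ in l]),np.array([b for _,b in l],float)
tu,tP=prep(top,6,5.2,250,95); su,sP=prep(side,5,4.6,180,150)
it=robot.camera_info("top"); iS=robot.camera_info("side")
def f(c): return np.r_[(proj(it['intrinsics'],it['extrinsics'],cage2w(c,tP))-tu).ravel(),(proj(iS['intrinsics'],iS['extrinsics'],cage2w(c,sP))-su).ravel()]
r=least_squares(f,[.55,.03,0],loss='soft_l1'); print(r.x); print(f(r.x).reshape(-1,2).round(1))
c=r.x
for k,P in dict(pivot=(45,70,194),catch_mid=(30,-134,194),grip=(0,-30,197),hinge=(0,120,170)).items(): print(k,cage2w(c,P).round(4))
# brace
for a in (0.1,.2,.25,.3):
  d=80;P=(45-d*np.cos(a),70+d*np.sin(a),234)
  p=proj(it['intrinsics'],it['extrinsics'],cage2w(c,P))[0]; print(a,(p-[250,95]+.5)*[6,5.2])
E
python3 fit.py
```

```text
[0.61146328 0.04466717 0.02310502]
[[-0.4 -0.2]
 [ 0.4 -0.6]
 [-0.3  0.9]
 [ 0.4  1.4]
 [-1.   0.8]
 [-0.1  0.5]
 [ 0.6  1.2]
 [ 0.6 -0.1]
 [-0.2  1.1]
 [-1.8 -0.9]
 [-1.3 -1.1]
 [-0.5 -0.8]
 [-0.8  1.6]
 [ 0.1 -0.7]
 [ 0.1 -1.3]
 [-0.5 -1.2]
 [ 0.4 -1.9]]
pivot [[0.6548 0.1157 0.194 ]]
catch_mid [[ 0.6446 -0.0886  0.194 ]]
grip [[0.6122 0.0147 0.197 ]]
hinge [[0.6087 0.1646 0.17  ]]
0.1 [226.1276655  474.76377441]
0.2 [210.4053862  472.62990912]
0.25 [202.66201469 471.05675882]
0.3 [195.02330549 469.15122879]
```

Call:
{"fn": "send_rows", "kwargs": {"series": [{"dz": 3,"wz": 0.12},{"dz": 3,"wz": 0.12,"dx": 0.5,"dy": 1},{"dz": 3,"dx": 1.6,"dy": 2.7,"wz": 0.12},{"dz": 2,"dx": 1.6,"dy": 2.7,"wz": 0.12},{"dx": 1.8,"dy": 2.8,"wz": 0.12},{"dx": 1.8,"dy": 2.8,"wz": 0.12},{"dx": 1.8,"dy": 2.8,"wz": 0.12},{"dx": 1.8,"dy": 2.8,"wz": 0.12},{"dx": 1.8,"dy": 2.8,"wz": 0.12},{"dx": 1.8,"dy": 2.8,"wz": 0.12},{"dx": 1.8,"dy": 2.8,"wz": 0.12},{"dx": 1.8,"dy": 2.8,"wz": 0.12},{"dx": 1.8,"dy": 2.8,"wz": 0.12},{"dx": 1.8,"dy": 2.8,"wz": 0.12},{"dx": 1.8,"dy": 2.8,"wz": 0.12},{"dx": 1.8,"dy": 2.8,"wz": 0.12},{"dx": 1.8,"dy": 2.8,"wz": 0.12},{"dx": 1.8,"dy": 2.8,"wz": 0.12},{"dx": 1.8,"dy": 2.8,"wz": 0.12},{"dx": 1.8,"dy": 2.8,"wz": 0.12}]}}

```text
schema error: expected keys wx, wy, wz, dx, dy, dz, fingers
```

```bash
cat >> h.py <<'E'
def st():
    s=robot.read_state(); m=R.from_rotvec(s['orientation']).as_matrix()
    print('t',round(s['t'],2),'pos',s['tool_pos'].round(4),'yaw',round(np.arctan2(m[1,0],m[0,0]),4),'tz',m[:,2].round(3),'F',s['force'].round(1),'T',s['wrist_torque'].round(2),'op',round(s['opening'],4),'q',s['q'].round(2)); return s
E
python3 -c "
from h import *
st()"
```

```text
t 0.15 pos [ 0.15   -0.5805  0.2178] yaw 0.2528 tz [-0.     0.001 -1.   ] F [-0.2  0.1  0.3] T [-0.05  0.04  0.01] op 0.0932 q [-1.4   0.13  1.49  0.    1.52 -0.09]
```

All keys are required.

Call:
{"fn": "send_rows", "kwargs": {"series": [{"wx": 0,"wy": 0,"wz": 0.12,"dx": 0,"dy": 0,"dz": 3,"fingers": 0},{"wx": 0,"wy": 0,"wz": 0.12,"dx": 0.5,"dy": 1,"dz": 3,"fingers": 0},{"wx": 0,"wy": 0,"wz": 0.12,"dx": 1.8,"dy": 2.8,"dz": 3,"fingers": 0},{"wx": 0,"wy": 0,"wz": 0.12,"dx": 1.8,"dy": 2.8,"dz": 2,"fingers": 0},{"wx": 0,"wy": 0,"wz": 0.12,"dx": 1.8,"dy": 2.8,"dz": 0,"fingers": 0},{"wx": 0,"wy": 0,"wz": 0.12,"dx": 1.8,"dy": 2.8,"dz": 0,"fingers": 0},{"wx": 0,"wy": 0,"wz": 0.12,"dx": 1.8,"dy": 2.8,"dz": 0,"fingers": 0},{"wx": 0,"wy": 0,"wz": 0.12,"dx": 1.8,"dy": 2.8,"dz": 0,"fingers": 0},{"wx": 0,"wy": 0,"wz": 0.12,"dx": 1.8,"dy": 2.8,"dz": 0,"fingers": 0},{"wx": 0,"wy": 0,"wz": 0.12,"dx": 1.8,"dy": 2.8,"dz": 0,"fingers": 0},{"wx": 0,"wy": 0,"wz": 0.12,"dx": 1.8,"dy": 2.8,"dz": 0,"fingers": 0},{"wx": 0,"wy": 0,"wz": 0.12,"dx": 1.8,"dy": 2.8,"dz": 0,"fingers": 0},{"wx": 0,"wy": 0,"wz": 0.12,"dx": 1.8,"dy": 2.8,"dz": 0,"fingers": 0},{"wx": 0,"wy": 0,"wz": 0.12,"dx": 1.8,"dy": 2.8,"dz": 0,"fingers": 0},{"wx": 0,"wy": 0,"wz": 0.12,"dx": 1.8,"dy": 2.8,"dz": 0,"fingers": 0},{"wx": 0,"wy": 0,"wz": 0.12,"dx": 1.8,"dy": 2.8,"dz": 0,"fingers": 0}]}}

```text
t: 1.48
tool_pos: [0.408, -0.1609, 0.3241]
orientation: [-1.365, -2.826, 0.017]
force: [0.5, -0.7, -0.0]
opening: 0.0929
```

```bash
python3 -c "
from h import *
st()"
```

```text
t 1.48 pos [ 0.408  -0.1609  0.3241] yaw 2.242 tz [-0.007 -0.009 -1.   ] F [ 0.5 -0.7 -0. ] T [-0.02 -0.15  0.04] op 0.0929 q [-0.48 -0.33  1.73 -0.01  1.75 -1.16]
```

Call:
{"fn": "send_rows", "kwargs": {"series": [{"wx": 0,"wy": 0,"wz": 0.09,"dx": 1.4,"dy": 2.9,"dz": 0,"fingers": 0},{"wx": 0,"wy": 0,"wz": 0.09,"dx": 1.4,"dy": 2.9,"dz": 0,"fingers": 0},{"wx": 0,"wy": 0,"wz": 0.09,"dx": 1.4,"dy": 2.9,"dz": 0,"fingers": 0},{"wx": 0,"wy": 0,"wz": 0.09,"dx": 1.4,"dy": 2.9,"dz": 0,"fingers": 0},{"wx": 0,"wy": 0,"wz": 0.09,"dx": 1.4,"dy": 2.9,"dz": 0,"fingers": 0},{"wx": 0,"wy": 0,"wz": 0.09,"dx": 1.4,"dy": 2.9,"dz": 0,"fingers": 0},{"wx": 0,"wy": 0,"wz": 0.09,"dx": 1.4,"dy": 2.9,"dz": 0,"fingers": 0},{"wx": 0,"wy": 0,"wz": 0.09,"dx": 1,"dy": 2.0,"dz": 0,"fingers": 0},{"wx": 0,"wy": 0,"wz": 0,"dx": 0,"dy": 0,"dz": 0,"fingers": 0},{"wx": 0,"wy": 0,"wz": 0,"dx": 0,"dy": 0,"dz": 0,"fingers": 0}]}}

```text
t: 2.32
tool_pos: [0.5194, 0.0815, 0.3207]
orientation: [-0.199, -3.133, 0.016]
force: [0.3, 0.0, 0.2]
opening: 0.0931
```

```bash
python3 -c "
from h import *
s=st(); im=robot.read_camera('wrist'); cv2.imwrite('pics/w1.png',im[:,:,::-1]); np.save('w1s.npy',[s['tool_pos'],s['orientation']])"
```

```text
t 2.32 pos [0.5194 0.0815 0.3207] yaw 3.0146 tz [-0.003 -0.01  -1.   ] F [0.3 0.  0.2] T [ 0.08 -0.14  0.01] op 0.0931 q [ 0.07 -0.09  1.52 -0.01  1.71 -1.38]
```

View pics/w1.png

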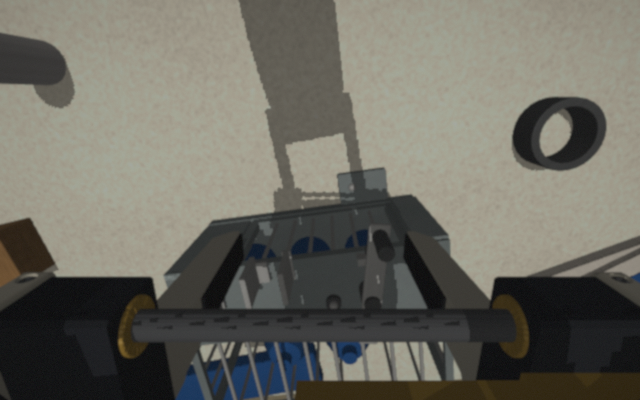

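Wrist view (upside-down): the cage front edge runs (215,222)–(415,197), the peg is near (383,243) and the tape is at (560,133). I'll overlay the fitted model.

```bash
cat >> h.py <<'E'
def box(x0,x1,y0,y1,z): return [(x0,y0,z),(x1,y0,z),(x1,y1,z),(x0,y1,z),(x0,y0,z)]
def model(b=.2,catch=0,sq=0,g=0):
    L=[box(0,100,-165,165,165),box(12,48,-150,-144,212),box(12,48,-108-catch,-102-catch,212)]
    def G(P): 
        out=[]
        for x,y,z in P:
            d=120-y; out.append((x*np.cos(g)-d*np.sin(g),120-d*np.cos(g)-x*np.sin(g),z))
        return out
    L+=[G(box(-18,18,-20,-14,218)),G(box(-18,18,-58+sq,-52+sq,218))]
    a=np.array([-np.cos(b),np.sin(b)]);n=np.array([a[1],-a[0]]);p=np.array([45,70])
    L.append([(*(p+a*s+n*t),194) for s,t in((92,11),(92,-11),(-55,-11),(-55,11),(92,11))])
    for z in(194,234): L.append([(*(p+a*80+8*np.array([np.cos(u),np.sin(u)])),z) for u in np.linspace(0,6.29,20)])
    return L
def overlay(im,K,E,c,crop,f,name,gain=1.6,**k):
    x0,x1,y0,y1=crop
    o=cv2.resize(im[y0:y1,x0:x1,::-1],None,fx=f,fy=f,interpolation=cv2.INTER_CUBIC); o=cv2.convertScaleAbs(o,alpha=gain)
    for l in model(**k):
        p=(proj(K,E,cage2w(c,l))-[x0,y0]+.5)*f-.5
        cv2.polylines(o,[p.round().astype(np.int32)],False,(0,0,255),1)
    cv2.imwrite(name,o)
E
python3 - <<'E'
from h import *
c=[0.6115,0.0447,0.0231]
p,o=np.load('w1s.npy'); i=robot.camera_info('wrist')
overlay(cv2.imread('pics/w1.png')[:,:,::-1],i['intrinsics'],wristE(dict(tool_pos=p,orientation=o),i['tool_from_camera']),c,(150,470,150,330),2.5,'pics/w1o.png',gain=2.2)
i=robot.camera_info('top'); overlay(cv2.imread('pics/top0.png')[:,:,::-1],i['intrinsics'],i['extrinsics'],c,(250,380,95,195),6,'pics/t0o.png')
E
```

```text
(no output)
```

View pics/w1o.png

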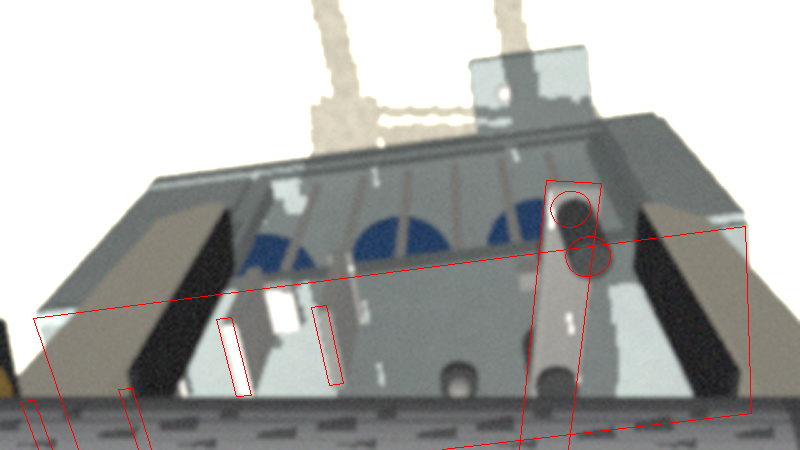

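View pics/t0o.png

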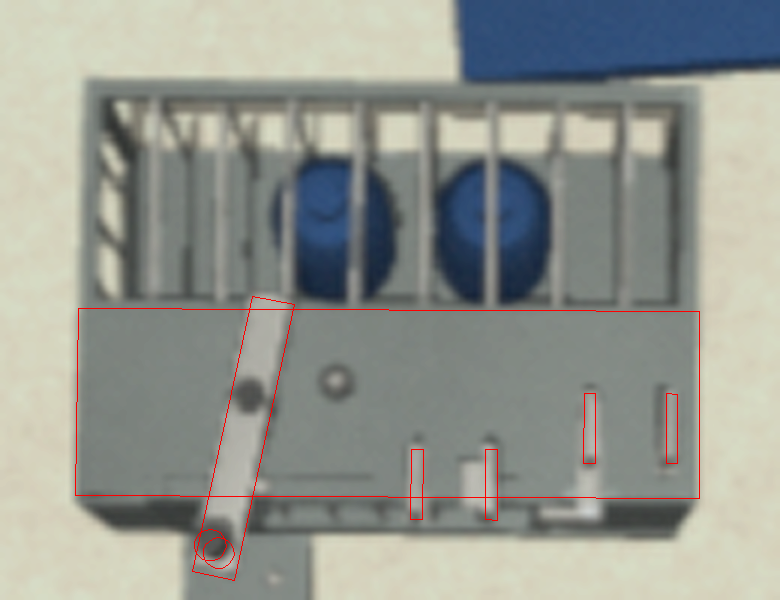

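Call:
{"fn": "send_rows", "kwargs": {"series": [{"wx": 0,"wy": 0,"wz": -0.025,"dx": 2.0,"dy": 1.7,"dz": 0,"fingers": 0},{"wx": 0,"wy": 0,"wz": -0.025,"dx": 2.0,"dy": 1.7,"dz": 0,"fingers": 0},{"wx": 0,"wy": 0,"wz": 0,"dx": 1.7,"dy": 1.4,"dz": 0,"fingers": 0},{"wx": 0,"wy": 0,"wz": 0,"dx": 0,"dy": 0,"dz": -3,"fingers": 0},{"wx": 0,"wy": 0,"wz": 0,"dx": 0,"dy": 0,"dz": -3,"fingers": 0},{"wx": 0,"wy": 0,"wz": 0,"dx": 0,"dy": 0,"dz": -2,"fingers": 0},{"wx": 0,"wy": 0,"wz": 0,"dx": 0,"dy": 0,"dz": 0,"fingers": 0}]}}

```text
t: 2.95
tool_pos: [0.5783, 0.1217, 0.2408]
orientation: [0.318, 3.123, -0.018]
force: [-0.4, -0.6, -0.8]
opening: 0.0929
```

Run:
```python
from h import *
s=st(); im=robot.read_camera('wrist'); cv2.imwrite('pics/w2.png',im[:,:,::-1])
i=robot.camera_info('wrist')
overlay(im,i['intrinsics'],wristE(s,i['tool_from_camera']),[.612,.0447,.0231],(150,470,150,330),2.5,'pics/w2o.png',gain=2.2)
```

```text
t 2.95 pos [0.5783 0.1217 0.2408] yaw 2.9385 tz [ 0.001 -0.012 -1.   ] F [-0.4 -0.6 -0.8] T [ 0.07 -0.16  0.02] op 0.0929 q [ 0.13  0.1   1.48 -0.01  1.56 -1.24]
```

View pics/w2o.png

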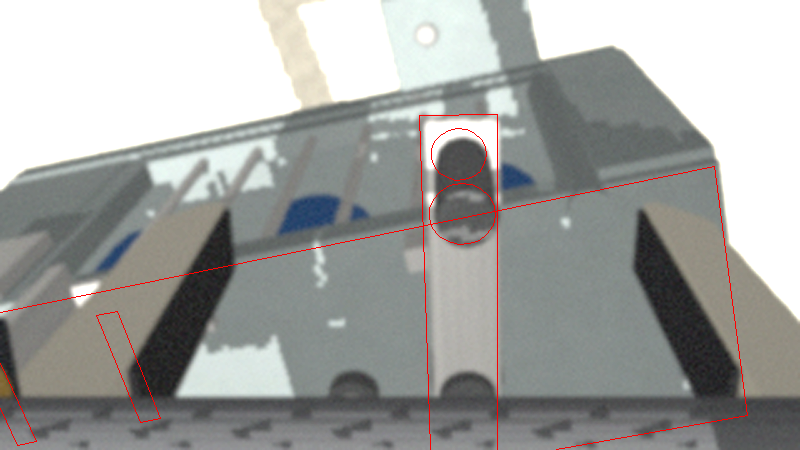

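Call:
{"fn": "send_rows", "kwargs": {"series": [{"wx": 0,"wy": 0,"wz": 0,"dx": -0.1,"dy": 0.8,"dz": -2,"fingers": 0},{"wx": 0,"wy": 0,"wz": 0,"dx": 0,"dy": 0,"dz": -1.7,"fingers": 120},{"wx": 0,"wy": 0,"wz": 0,"dx": 0,"dy": 0,"dz": 0,"fingers": 255},{"wx": 0,"wy": 0,"wz": 0,"dx": 0,"dy": 0,"dz": 0,"fingers": 255},{"wx": 0,"wy": 0,"wz": 0,"dx": 0,"dy": 0,"dz": 0,"fingers": 255},{"wx": 0,"wy": 0,"wz": 0,"dx": 0,"dy": 0,"dz": 0,"fingers": 255},{"wx": 0,"wy": 0,"wz": 0,"dx": 0,"dy": 0,"dz": 0,"fingers": 255},{"wx": 0,"wy": 0,"wz": 0,"dx": 0,"dy": 0,"dz": 0,"fingers": 255}], "newtons": 15}}

```text
t: 3.67
tool_pos: [0.5826, 0.1247, 0.2205]
orientation: [0.334, 3.103, -0.013]
force: [-0.7, -0.9, -0.2]
opening: 0.0506
```

Run:
```python
from h import *
s=st()
c=[.612,.0447,.0231]
d=s['tool_pos'][:2]-cage2w(c,(45,70,0))[0,:2]; d=R.from_euler('z',-c[2]).apply([*d,0])
print('r',np.hypot(*d[:2]),'brace',np.arctan2(d[1],-d[0]))
```

```text
t 3.67 pos [0.5826 0.1247 0.2205] yaw 2.9273 tz [ 0.019 -0.01  -1.   ] F [-0.7 -0.9 -0.2] T [ 0.05 -0.16  0.01] op 0.0506 q [ 0.13  0.1   1.52 -0.01  1.51 -1.22]
r 0.07328882157000505 brace 0.14658171421869007
```

Call:
{"fn": "send_rows", "kwargs": {"series": [{"wx": 0,"wy": 0,"wz": 0,"dx": -0.5,"dy": 0.4,"dz": 0,"fingers": 255}]}}

```text
t: 3.75
tool_pos: [0.5784, 0.1282, 0.2215]
orientation: [0.335, 3.101, -0.013]
force: [-0.5, -0.5, -0.7]
opening: 0.0443
```

Call:
{"fn": "send_rows", "kwargs": {"series": [{"wx": 0,"wy": 0,"wz": 0,"dx": 0,"dy": 0,"dz": 0,"fingers": 255}]}}

```text
t: 3.83
tool_pos: [0.5781, 0.129, 0.2222]
orientation: [0.335, 3.101, -0.012]
force: [-0.4, -0.5, 0.6]
opening: 0.0376
```

Run:
```python
from h import *
s=st()
```

```text
t 3.83 pos [0.5781 0.129  0.2222] yaw 2.9266 tz [ 0.022 -0.01  -1.   ] F [-0.4 -0.5  0.6] T [ 0.02 -0.13 -0.07] op 0.0376 q [ 0.14  0.09  1.53 -0.01  1.51 -1.21]
```

Call:
{"fn": "send_rows", "kwargs": {"series": [{"wx": 0.01,"wy": 0.022,"wz": 0,"dx": -0.1,"dy": 0.1,"dz": -1.2,"fingers": 255},{"wx": 0,"wy": 0,"wz": 0,"dx": 0,"dy": 0,"dz": -0.8,"fingers": 255},{"wx": 0,"wy": 0,"wz": 0,"dx": 0,"dy": 0,"dz": -0.2,"fingers": 255},{"wx": 0,"wy": 0,"wz": 0,"dx": 0,"dy": 0,"dz": 0,"fingers": 255}]}}

```text
t: 4.17
tool_pos: [0.5771, 0.1308, 0.1991]
orientation: [-0.335, -3.123, -0.002]
force: [-2.1, 0.7, 9.5]
opening: 0.0156
```

```bash
cat > br.py <<'E'
from h import *
s=st()
c=[.612,.0447,.0231]
d=s['tool_pos'][:2]-cage2w(c,(45,70,0))[0,:2]; d=R.from_euler('z',-c[2]).apply([*d,0])
print('r',np.hypot(*d[:2]),'brace',np.arctan2(d[1],-d[0]))
E
python3 br.py
```

```text
t 4.17 pos [0.5771 0.1308 0.1991] yaw 2.9276 tz [-0.001  0.001 -1.   ] F [-2.1  0.7  9.5] T [-0.    0.28 -0.08] op 0.0156 q [ 0.14  0.12  1.54  0.    1.49 -1.22]
r 0.07975369753525624 brace 0.21328415344281215
```

Call:
{"fn": "send_rows", "kwargs": {"series": [{"wx": 0,"wy": 0,"wz": -0.1,"dx": 0.19,"dy": 0.78,"dz": 0.3,"fingers": 255},{"wx": 0,"wy": 0,"wz": -0.1,"dx": 0.27,"dy": 0.75,"dz": 0,"fingers": 255},{"wx": 0,"wy": 0,"wz": -0.1,"dx": 0.34,"dy": 0.72,"dz": 0,"fingers": 255},{"wx": 0,"wy": 0,"wz": -0.1,"dx": 0.41,"dy": 0.69,"dz": 0,"fingers": 255}]}}

```text
t: 4.5
tool_pos: [0.5882, 0.1598, 0.1993]
orientation: [-0.969, -2.983, -0.001]
force: [1.1, -0.1, 2.2]
opening: 0.0158
```

```bash
python3 br.py
```

```text
t 4.5 pos [0.5882 0.1598 0.1993] yaw 2.5136 tz [-0.005  0.002 -1.   ] F [ 1.1 -0.1  2.2] T [-0.   -0.41  0.1 ] op 0.0158 q [ 0.18  0.17  1.48  0.    1.5  -0.76]
r 0.08031269723725773 brace 0.6043606193975083
```

Tracking well. Continue through the detent.

Call:
{"fn": "send_rows", "kwargs": {"series": [{"wx": 0,"wy": 0,"wz": -0.1,"dx": 0.48,"dy": 0.64,"dz": 0.1,"fingers": 255},{"wx": 0,"wy": 0,"wz": -0.1,"dx": 0.54,"dy": 0.59,"dz": 0,"fingers": 255},{"wx": 0,"wy": 0,"wz": -0.1,"dx": 0.6,"dy": 0.53,"dz": 0,"fingers": 255},{"wx": 0,"wy": 0,"wz": -0.1,"dx": 0.65,"dy": 0.47,"dz": 0,"fingers": 255},{"wx": 0,"wy": 0,"wz": -0.1,"dx": 0.69,"dy": 0.4,"dz": 0,"fingers": 255}], "newtons": 25}}

```text
t: 4.92
tool_pos: [0.6196, 0.1885, 0.1993]
orientation: [-1.709, -2.631, -0.005]
force: [1.3, -0.7, 3.6]
opening: 0.0155
```

```bash
python3 br.py
```

```text
t 4.92 pos [0.6196 0.1885 0.1993] yaw 1.9894 tz [-0.002  0.005 -1.   ] F [ 1.3 -0.7  3.6] T [-0.41 -0.37  0.08] op 0.0155 q [ 0.21  0.27  1.37  0.01  1.51 -0.21]
r 0.08112664588443858 brace 1.1366223017934747
```

Call:
{"fn": "send_rows", "kwargs": {"series": [{"wx": 0,"wy": 0,"wz": -0.1,"dx": 0.73,"dy": 0.29,"dz": 0.1,"fingers": 255},{"wx": 0,"wy": 0,"wz": -0.1,"dx": 0.76,"dy": 0.2,"dz": 0,"fingers": 255},{"wx": 0,"wy": 0,"wz": -0.1,"dx": 0.78,"dy": 0.13,"dz": 0,"fingers": 255},{"wx": 0,"wy": 0,"wz": -0.05,"dx": 0.79,"dy": 0.05,"dz": 0,"fingers": 255}]}}

```text
t: 5.25
tool_pos: [0.651, 0.1974, 0.1993]
orientation: [-2.162, -2.272, -0.006]
force: [-3.5, -0.2, 4.8]
opening: 0.0157
```

```bash
python3 br.py
```

```text
t 5.25 pos [0.651  0.1974 0.1993] yaw 1.6204 tz [-0.002  0.007 -1.   ] F [-3.5 -0.2  4.8] T [-0.27  0.5  -0.25] op 0.0157 q [0.22 0.36 1.26 0.01 1.52 0.17]
r 0.08181950200576346 brace 1.5406625465180543
```

Call:
{"fn": "send_rows", "kwargs": {"series": [{"wx": 0,"wy": 0,"wz": 0,"dx": 0,"dy": 0,"dz": -0.05,"fingers": 58},{"wx": 0,"wy": 0,"wz": 0,"dx": 0,"dy": 0,"dz": -0.05,"fingers": 58},{"wx": 0,"wy": 0,"wz": 0,"dx": 0,"dy": 0,"dz": 0.2,"fingers": 58},{"wx": 0,"wy": 0,"wz": 0,"dx": 0,"dy": 0,"dz": 2,"fingers": 58},{"wx": 0,"wy": 0,"wz": 0,"dx": 0,"dy": 0,"dz": 3,"fingers": 58},{"wx": 0,"wy": 0,"wz": 0,"dx": 0,"dy": 0,"dz": 3,"fingers": 58},{"wx": 0,"wy": 0,"wz": 0.12,"dx": 0,"dy": -2.2,"dz": 0.5,"fingers": 58},{"wx": 0,"wy": 0,"wz": 0.12,"dx": 0,"dy": -2.2,"dz": 0,"fingers": 58},{"wx": 0,"wy": 0,"wz": 0.12,"dx": 0,"dy": -2.2,"dz": 0,"fingers": 58},{"wx": 0,"wy": 0,"wz": 0.12,"dx": 0,"dy": -2.2,"dz": 0,"fingers": 58},{"wx": 0,"wy": 0,"wz": 0.12,"dx": 0,"dy": -2.2,"dz": 0,"fingers": 58},{"wx": 0,"wy": 0,"wz": 0.12,"dx": 0,"dy": -2.2,"dz": 0,"fingers": 58},{"wx": 0,"wy": 0,"wz": 0.12,"dx": 0,"dy": -2.2,"dz": 0,"fingers": 58},{"wx": 0,"wy": 0,"wz": 0.12,"dx": 0,"dy": -2.2,"dz": 0,"fingers": 58},{"wx": 0,"wy": 0,"wz": 0.12,"dx": 0,"dy": -2.2,"dz": 0,"fingers": 58},{"wx": 0,"wy": 0,"wz": 0.12,"dx": 0,"dy": -2.2,"dz": 0,"fingers": 58},{"wx": 0,"wy": 0,"wz": 0.12,"dx": 0,"dy": -2.2,"dz": 0,"fingers": 58},{"wx": 0,"wy": 0,"wz": 0.12,"dx": 0,"dy": -2.2,"dz": 0,"fingers": 58},{"wx": 0,"wy": 0,"wz": 0,"dx": 0,"dy": 0,"dz": 0,"fingers": 58}]}}

```text
t: 6.83
tool_pos: [0.6384, -0.0782, 0.2814]
orientation: [-0.014, -3.133, 0.025]
force: [0.7, 0.5, -0.3]
opening: 0.0718
```

Run:
```python
from h import *
s=st(); im=robot.read_camera('wrist')
i=robot.camera_info('wrist')
overlay(im,i['intrinsics'],wristE(s,i['tool_from_camera']),[.612,.0447,.0231],(150,470,150,330),2.5,'pics/w3o.png',gain=2.2,b=1.54)
im=robot.read_camera('top')
i=robot.camera_info('top'); overlay(im,i['intrinsics'],i['extrinsics'],[.612,.0447,.0231],(250,380,95,195),6,'pics/t3o.png',b=1.54)
```

```text
t 6.83 pos [ 0.6384 -0.0782  0.2814] yaw 3.1328 tz [-0.008 -0.016 -1.   ] F [ 0.7  0.5 -0.3] T [ 0.12 -0.14  0.02] op 0.0718 q [-0.19  0.24  1.25 -0.02  1.65 -1.75]
```

View pics/w3o.png

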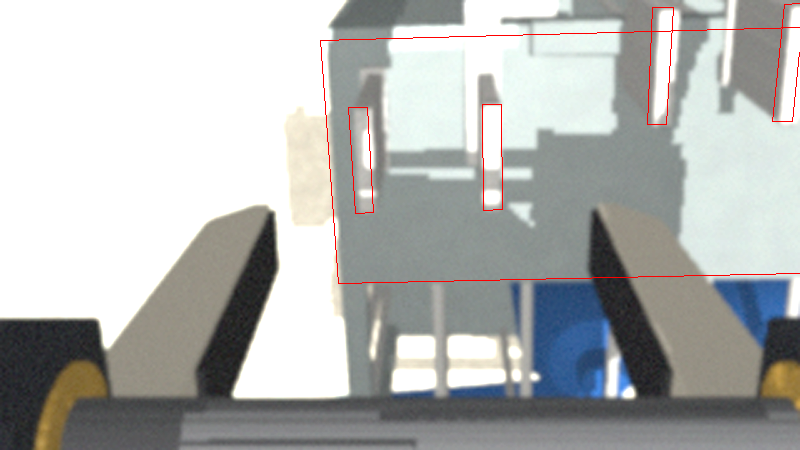

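View pics/t3o.png

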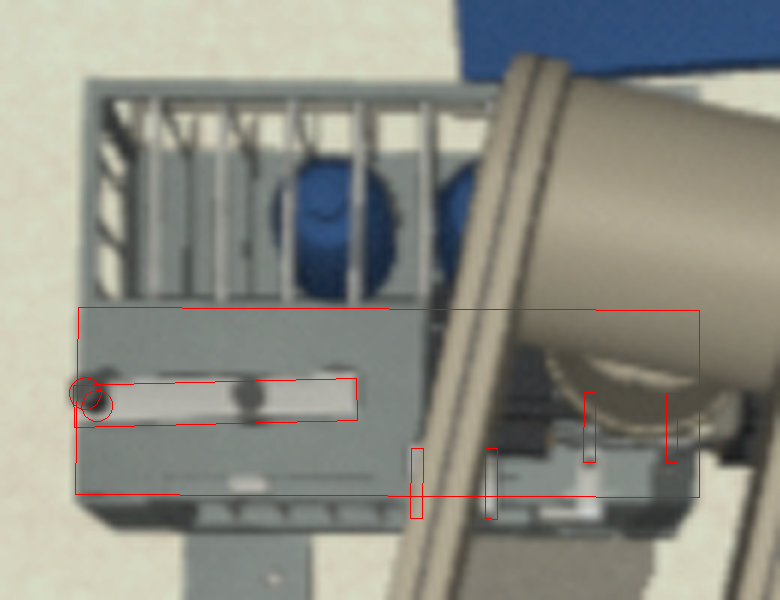

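Call:
{"fn": "send_rows", "kwargs": {"series": [{"wx": 0.016,"wy": -0.008,"wz": 0.03,"dx": 0.7,"dy": -1.0,"dz": 0,"fingers": 58},{"wx": 0,"wy": 0,"wz": 0,"dx": 0,"dy": 0,"dz": -2,"fingers": 58},{"wx": 0,"wy": 0,"wz": 0,"dx": 0,"dy": 0,"dz": -1.5,"fingers": 58}]}}

```text
t: 7.18
tool_pos: [0.6473, -0.0821, 0.2502]
orientation: [-0.014, 3.135, 0.005]
force: [-0.8, -0.3, -1.7]
opening: 0.0719
```

Run:
```python
from h import *
s=st()
c=[.612,.0447,.0231]; d=cage2w(c,(30,-134,181))[0]-s['tool_pos']; print(d)
```

```text
t 7.18 pos [ 0.6473 -0.0821  0.2502] yaw -3.1324 tz [ 0.007  0.003 -1.   ] F [-0.8 -0.3 -1.7] T [ 0.1  -0.16 -0.01] op 0.0719 q [-0.21  0.26  1.29  0.    1.59 -1.79]
[-0.00221413 -0.00645198 -0.06918384]
```

Call:
{"fn": "send_rows", "kwargs": {"series": [{"wx": 0,"wy": 0.007,"wz": 0.014,"dx": -0.2,"dy": -0.6,"dz": 0,"fingers": 58},{"wx": 0,"wy": 0,"wz": 0,"dx": 0,"dy": 0,"dz": -0.5,"fingers": 58}]}}

```text
t: 7.35
tool_pos: [0.6441, -0.086, 0.243]
orientation: [0.037, -3.137, -0.007]
force: [-0.3, -0.1, 1.3]
opening: 0.0715
```

```bash
cat > ca.py <<'E'
from h import *
s=st()
c=[.612,.0447,.0231]; d=cage2w(c,(30,-134,181))[0]-s['tool_pos']; print(d)
E
python3 ca.py
```

```text
t 7.35 pos [ 0.6441 -0.086   0.243 ] yaw -3.118 tz [-0.004  0.004 -1.   ] F [-0.3 -0.1  1.3] T [ 0.07 -0.12  0.  ] op 0.0715 q [-0.21  0.26  1.3   0.    1.59 -1.81]
[ 0.00103019 -0.0026075  -0.06196763]
```

Call:
{"fn": "send_rows", "kwargs": {"series": [{"wx": 0,"wy": 0,"wz": 0,"dx": 0.1,"dy": -0.15,"dz": -1.5,"fingers": 58},{"wx": 0,"wy": 0,"wz": 0,"dx": 0,"dy": 0,"dz": -1.5,"fingers": 58}]}}

```text
t: 7.52
tool_pos: [0.6466, -0.0866, 0.215]
orientation: [-0.037, 3.14, 0.006]
force: [-0.2, 0.6, -0.0]
opening: 0.072
```

```bash
python3 ca.py
python3 - <<'E'
from h import *
s=robot.read_state(); im=robot.read_camera('wrist')
i=robot.camera_info('wrist')
overlay(im,i['intrinsics'],wristE(s,i['tool_from_camera']),[.612,.0447,.0231],(150,470,150,330),2.5,'pics/w4o.png',gain=2.2,b=1.54)
E
```

```text
t 7.52 pos [ 0.6466 -0.0866  0.215 ] yaw -3.118 tz [ 0.001  0.004 -1.   ] F [-0.2  0.6 -0. ] T [-0.02 -0.08 -0.06] op 0.072 q [-0.21  0.27  1.33  0.    1.54 -1.81]
[-0.00156151 -0.00197969 -0.03400918]
```

View pics/w4o.png

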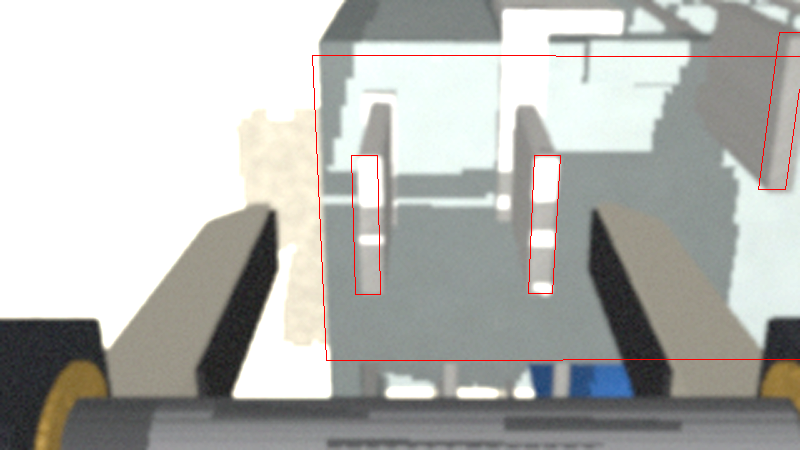

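Call:
{"fn": "send_rows", "kwargs": {"series": [{"wx": 0,"wy": 0,"wz": 0,"dx": -0.1,"dy": -0.1,"dz": -2,"fingers": 58},{"wx": 0,"wy": 0,"wz": 0,"dx": 0,"dy": 0,"dz": -1.2,"fingers": 58},{"wx": 0,"wy": 0,"wz": 0,"dx": 0,"dy": 0,"dz": -0.2,"fingers": 58}]}}

```text
t: 7.82
tool_pos: [0.6441, -0.0859, 0.1754]
orientation: [0.037, -3.138, -0.008]
force: [-0.6, -0.6, 0.7]
opening: 0.0717
```

```bash
python3 ca.py
```

```text
t 7.82 pos [ 0.6441 -0.0859  0.1754] yaw -3.118 tz [-0.004  0.005 -1.   ] F [-0.6 -0.6  0.7] T [ 0.06 -0.12  0.04] op 0.0717 q [-0.21  0.29  1.39  0.    1.47 -1.81]
[ 0.00094767 -0.00269283  0.00564678]
```

Call:
{"fn": "send_rows", "kwargs": {"series": [{"wx": 0,"wy": 0,"wz": 0,"dx": 0.1,"dy": -0.25,"dz": 0.4,"fingers": 255},{"wx": 0,"wy": 0,"wz": 0,"dx": 0,"dy": 0,"dz": 0,"fingers": 255},{"wx": 0,"wy": 0,"wz": 0,"dx": 0,"dy": 0,"dz": 0,"fingers": 255},{"wx": 0,"wy": 0,"wz": 0,"dx": 0,"dy": 0,"dz": 0,"fingers": 255},{"wx": 0,"wy": 0,"wz": 0,"dx": 0,"dy": 0,"dz": 0,"fingers": 255}], "newtons": 20}}

```text
t: 8.23
tool_pos: [0.645, -0.0864, 0.1806]
orientation: [0.038, -3.136, -0.013]
force: [-1.5, 4.1, -2.6]
opening: 0.0432
```

```bash
python3 ca.py
```

```text
t 8.23 pos [ 0.645  -0.0864  0.1806] yaw -3.117 tz [-0.005  0.008 -1.   ] F [-1.5  4.1 -2.6] T [ 0.64 -0.09  0.02] op 0.0432 q [-0.22  0.29  1.37  0.01  1.48 -1.81]
[ 5.58423535e-05 -2.21185239e-03  4.40606242e-04]
```

Call:
{"fn": "send_rows", "kwargs": {"series": [{"wx": 0,"wy": 0,"wz": 0,"dx": 0,"dy": -0.1,"dz": 0,"fingers": 255},{"wx": 0,"wy": 0,"wz": 0,"dx": 0,"dy": -0.1,"dz": 0,"fingers": 255},{"wx": 0,"wy": 0,"wz": 0,"dx": 0,"dy": 0,"dz": 0,"fingers": 255},{"wx": 0,"wy": 0,"wz": 0,"dx": 0,"dy": 0,"dz": 0,"fingers": 255}]}}

```text
t: 8.57
tool_pos: [0.6451, -0.0884, 0.1807]
orientation: [0.039, -3.136, -0.012]
force: [0.0, 3.0, -2.8]
opening: 0.0314
```

```bash
python3 ca.py
```

```text
t 8.57 pos [ 0.6451 -0.0884  0.1807] yaw -3.1166 tz [-0.005  0.007 -1.   ] F [ 0.   3.  -2.8] T [ 0.09 -0.14 -0.1 ] op 0.0314 q [-0.22  0.29  1.37  0.01  1.48 -1.81]
[-4.86584621e-05 -1.51649468e-04  2.52082991e-04]
```

Call:
{"fn": "send_rows", "kwargs": {"series": [{"wx": 0,"wy": 0,"wz": 0,"dx": 0,"dy": 0,"dz": 0,"fingers": 255},{"wx": 0,"wy": 0,"wz": 0,"dx": 0,"dy": 0,"dz": 0,"fingers": 255},{"wx": 0,"wy": 0,"wz": 0,"dx": 0,"dy": 0,"dz": 0,"fingers": 255}], "newtons": 35}}

```text
t: 8.82
tool_pos: [0.6451, -0.0886, 0.1807]
orientation: [0.039, -3.136, -0.011]
force: [-1.1, 3.7, -3.5]
opening: 0.0308
```

Call:
{"fn": "send_rows", "kwargs": {"series": [{"wx": 0,"wy": 0,"wz": 0,"dx": 0,"dy": 0,"dz": 0,"fingers": 62},{"wx": 0,"wy": 0,"wz": 0,"dx": 0,"dy": 0,"dz": 0,"fingers": 62},{"wx": 0,"wy": 0,"wz": 0,"dx": 0,"dy": 0,"dz": 0,"fingers": 62},{"wx": 0,"wy": 0,"wz": 0,"dx": 0,"dy": 0,"dz": 0,"fingers": 62},{"wx": 0,"wy": 0,"wz": 0,"dx": 0,"dy": 0,"dz": 2,"fingers": 62},{"wx": 0,"wy": 0,"wz": 0,"dx": 0,"dy": 0,"dz": 3,"fingers": 62},{"wx": 0,"wy": 0,"wz": 0,"dx": 0,"dy": 0,"dz": 2,"fingers": 62},{"wx": 0,"wy": 0,"wz": 0,"dx": -1,"dy": 3,"dz": 0.5,"fingers": 62},{"wx": 0,"wy": 0,"wz": 0,"dx": -1,"dy": 3,"dz": 0,"fingers": 62},{"wx": 0,"wy": 0,"wz": 0,"dx": -1,"dy": 3,"dz": 0,"fingers": 62},{"wx": 0,"wy": 0,"wz": 0,"dx": 0,"dy": 0.6,"dz": 0,"fingers": 62}]}}

```text
t: 9.73
tool_pos: [0.6159, 0.0035, 0.2637]
orientation: [-0.025, 3.138, 0.005]
force: [-0.6, -0.8, 0.7]
opening: 0.0705
```

```bash
cat > ga.py <<'E'
from h import *
s=st()
c=[.612,.0447,.0231]; d=cage2w(c,(0,-31.5,184))[0]-s['tool_pos']; print(d)
E
python3 ga.py
python3 - <<'E'
from h import *
s=robot.read_state(); im=robot.read_camera('wrist')
i=robot.camera_info('wrist')
overlay(im,i['intrinsics'],wristE(s,i['tool_from_camera']),[.612,.0447,.0231],(130,450,130,330),2.5,'pics/w5o.png',gain=2.2,b=1.54,catch=16)
E
```

```text
t 9.73 pos [0.6159 0.0035 0.2637] yaw -3.1259 tz [ 0.003  0.003 -1.   ] F [-0.6 -0.8  0.7] T [ 0.05 -0.14  0.02] op 0.0705 q [-0.08  0.16  1.38  0.    1.6  -1.67]
[-0.00319984  0.00965965 -0.07967563]
```

View pics/w5o.png

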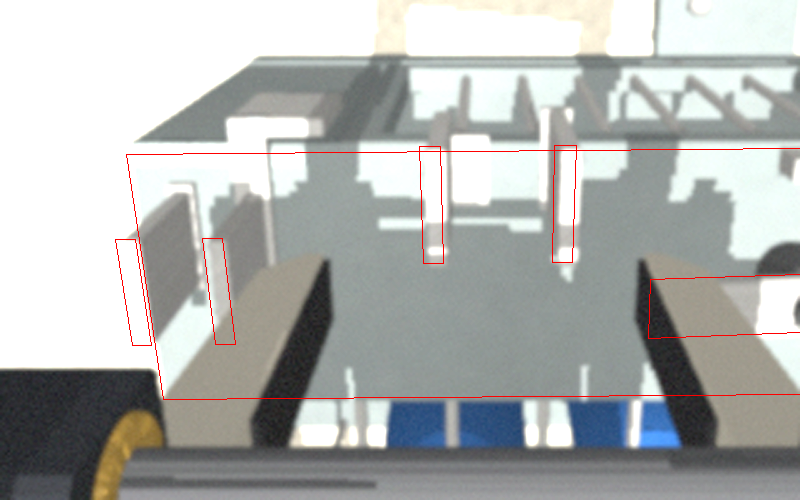

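Call:
{"fn": "send_rows", "kwargs": {"series": [{"wx": 0,"wy": 0,"wz": 0.007,"dx": -0.3,"dy": 0.9,"dz": 0,"fingers": 62},{"wx": 0,"wy": 0,"wz": 0,"dx": 0,"dy": 0.15,"dz": -1.5,"fingers": 62},{"wx": 0,"wy": 0,"wz": 0,"dx": 0,"dy": 0,"dz": -1,"fingers": 62}]}}

```text
t: 10.03
tool_pos: [0.6154, 0.0132, 0.2419]
orientation: [-0.038, 3.131, 0.001]
force: [-0.0, 0.4, -0.6]
opening: 0.07
```

```bash
python3 ga.py
```

```text
t 10.03 pos [0.6154 0.0132 0.2419] yaw -3.1171 tz [ 0.011  0.001 -1.   ] F [-0.   0.4 -0.6] T [ 0.03 -0.09 -0.04] op 0.07 q [-0.06  0.15  1.42  0.    1.56 -1.66]
[-2.68751340e-03  4.69319974e-05 -5.78980297e-02]
```

Call:
{"fn": "send_rows", "kwargs": {"series": [{"wx": 0,"wy": 0.01,"wz": 0,"dx": -0.3,"dy": 0,"dz": -1.5,"fingers": 62},{"wx": 0,"wy": 0,"wz": 0,"dx": 0,"dy": 0,"dz": -2,"fingers": 62},{"wx": 0,"wy": 0,"wz": 0,"dx": 0,"dy": 0,"dz": -1.3,"fingers": 62}]}}

```text
t: 10.28
tool_pos: [0.6129, 0.0113, 0.1918]
orientation: [-0.036, 3.14, -0.0]
force: [-0.8, 0.4, 0.0]
opening: 0.0701
```

```bash
python3 ga.py
```

```text
t 10.28 pos [0.6129 0.0113 0.1918] yaw -3.1184 tz [ 0.001 -0.    -1.   ] F [-0.8  0.4  0. ] T [ 0.06 -0.11  0.02] op 0.0701 q [-0.07  0.18  1.49  0.    1.48 -1.66]
[-0.00013341  0.00186628 -0.00775598]
```

Call:
{"fn": "send_rows", "kwargs": {"series": [{"wx": 0,"wy": 0,"wz": 0,"dx": 0,"dy": 0.3,"dz": -0.6,"fingers": 255},{"wx": 0,"wy": 0,"wz": 0,"dx": 0,"dy": 0.2,"dz": 0,"fingers": 255},{"wx": 0,"wy": 0,"wz": 0,"dx": 0,"dy": 0,"dz": 0,"fingers": 255},{"wx": 0,"wy": 0,"wz": 0,"dx": 0,"dy": 0,"dz": 0,"fingers": 255},{"wx": 0,"wy": 0,"wz": 0,"dx": 0,"dy": 0,"dz": 0,"fingers": 255},{"wx": 0,"wy": 0,"wz": 0,"dx": 0,"dy": 0,"dz": 0,"fingers": 255},{"wx": 0,"wy": 0,"wz": 0,"dx": 0,"dy": 0,"dz": 0,"fingers": 255}], "newtons": 30}}

```text
t: 10.87
tool_pos: [0.6098, 0.0152, 0.1791]
orientation: [0.032, -3.132, -0.002]
force: [0.8, 9.0, -5.1]
opening: 0.0317
```

```bash
python3 ga.py
```

```text
t 10.87 pos [0.6098 0.0152 0.1791] yaw -3.1212 tz [-0.009  0.001 -1.   ] F [ 0.8  9.  -5.1] T [ 0.81 -0.37 -0.16] op 0.0317 q [-0.06  0.19  1.5   0.    1.47 -1.65]
[ 0.00294305 -0.00199908  0.00486863]
```

Call:
{"fn": "send_rows", "kwargs": {"series": [{"wx": 0,"wy": 0,"wz": -0.06,"dx": -0.9,"dy": 0,"dz": 0.2,"fingers": 255},{"wx": 0,"wy": 0,"wz": -0.06,"dx": -0.9,"dy": 0.06,"dz": 0,"fingers": 255},{"wx": 0,"wy": 0,"wz": -0.06,"dx": -0.89,"dy": 0.11,"dz": 0,"fingers": 255},{"wx": 0,"wy": 0,"wz": -0.06,"dx": -0.88,"dy": 0.17,"dz": 0,"fingers": 255}]}}

```text
t: 11.2
tool_pos: [0.5737, 0.0202, 0.1793]
orientation: [-0.353, -3.111, -0.006]
force: [1.0, 1.8, -5.5]
opening: 0.0315
```

```bash
cat > gt.py <<'E'
from h import *
s=st()
c=[.612,.0447,.0231]; d=s['tool_pos']-cage2w(c,(0,120,0))[0]; d=R.from_euler('z',-c[2]).apply(d)
m=R.from_rotvec(s['orientation']).as_matrix()
print('r',np.hypot(*d[:2]),'g',np.arctan2(-d[0],-d[1]),'yaw g',(np.pi+c[2]-np.arctan2(m[1,0],m[0,0])+np.pi)%(2*np.pi)-np.pi)
E
python3 gt.py
```

```text
t 11.2 pos [0.5737 0.0202 0.1793] yaw 2.9158 tz [-0.01   0.005 -1.   ] F [ 1.   1.8 -5.5] T [-0.41 -0.32  0.06] op 0.0315 q [-0.06  0.09  1.6   0.    1.46 -1.4 ]
r 0.14881258633693875 g 0.26416312831763683 yaw g 0.24890330766635405
```

Call:
{"fn": "send_rows", "kwargs": {"series": [{"wx": 0,"wy": 0,"wz": -0.085,"dx": -1.15,"dy": 0.31,"dz": 0.1,"fingers": 255},{"wx": 0,"wy": 0,"wz": -0.08,"dx": -1.12,"dy": 0.4,"dz": 0,"fingers": 255},{"wx": 0,"wy": 0,"wz": -0.08,"dx": -1.09,"dy": 0.5,"dz": 0,"fingers": 255},{"wx": 0,"wy": 0,"wz": -0.08,"dx": -1.04,"dy": 0.6,"dz": 0,"fingers": 255},{"wx": 0,"wy": 0,"wz": -0.08,"dx": -0.99,"dy": 0.68,"dz": 0,"fingers": 255}]}}

```text
t: 11.62
tool_pos: [0.5181, 0.0479, 0.1793]
orientation: [-0.996, -2.971, -0.014]
force: [5.6, 4.8, -7.2]
opening: 0.0317
```

```bash
python3 gt.py
```

```text
t 11.62 pos [0.5181 0.0479 0.1793] yaw 2.4944 tz [-0.005  0.011 -1.   ] F [ 5.6  4.8 -7.2] T [-0.16 -0.42  0.2 ] op 0.0317 q [-0.01 -0.06  1.76  0.01  1.45 -0.94]
r 0.14808393190132488 g 0.6858762176984221 yaw g 0.6702960514287697
```

Call:
{"fn": "send_rows", "kwargs": {"series": [{"wx": 0,"wy": 0,"wz": -0.09,"dx": -0.93,"dy": 0.75,"dz": 0.1,"fingers": 255},{"wx": 0,"wy": 0,"wz": -0.08,"dx": -0.86,"dy": 0.83,"dz": 0,"fingers": 255},{"wx": 0,"wy": 0,"wz": -0.08,"dx": -0.8,"dy": 0.9,"dz": 0,"fingers": 255},{"wx": 0,"wy": 0,"wz": -0.08,"dx": -0.73,"dy": 0.97,"dz": 0,"fingers": 255}]}}

```text
t: 11.95
tool_pos: [0.4835, 0.0872, 0.1792]
orientation: [-1.491, -2.758, -0.025]
force: [11.8, 4.1, -12.2]
opening: 0.0317
```

```bash
python3 gt.py
```

```text
t 11.95 pos [0.4835 0.0872 0.1792] yaw 2.1506 tz [ 0.002  0.017 -1.   ] F [ 11.8   4.1 -12.2] T [-0.17 -1.   -0.02] op 0.0317 q [ 0.06 -0.15  1.84  0.02  1.45 -0.52]
r 0.1477095956971365 g 1.0416524683456856 yaw g 1.0140860193883299
```

Call:
{"fn": "send_rows", "kwargs": {"series": [{"wx": 0,"wy": -0.01,"wz": -0.09,"dx": -0.5,"dy": 1.08,"dz": -0.1,"fingers": 255},{"wx": 0,"wy": 0,"wz": -0.09,"dx": -0.48,"dy": 1.1,"dz": -0.1,"fingers": 255}]}}

```text
t: 12.12
tool_pos: [0.4725, 0.1096, 0.179]
orientation: [1.743, 2.608, 0.032]
force: [4.2, 3.3, -2.0]
opening: 0.032
```

```bash
python3 gt.py
```

```text
t 12.12 pos [0.4725 0.1096 0.179 ] yaw 1.963 tz [ 0.015  0.014 -1.   ] F [ 4.2  3.3 -2. ] T [-0.36  0.47  0.51] op 0.032 q [ 0.11 -0.18  1.87  0.01  1.44 -0.28]
r 0.14741431359843668 g 1.2111526099675574 yaw g 1.2016780909859675
```

Call:
{"fn": "send_rows", "kwargs": {"series": [{"wx": 0.01,"wy": 0.01,"wz": -0.07,"dx": -0.36,"dy": 0.97,"dz": -0.05,"fingers": 255},{"wx": 0,"wy": 0,"wz": -0.06,"dx": -0.24,"dy": 0.9,"dz": -0.05,"fingers": 255},{"wx": 0,"wy": 0,"wz": 0,"dx": 0,"dy": 0,"dz": 0,"fingers": 255}]}}

```text
t: 12.37
tool_pos: [0.4654, 0.1323, 0.1792]
orientation: [-1.918, -2.478, -0.041]
force: [8.2, -0.8, -12.3]
opening: 0.0315
```

```bash
python3 gt.py
python3 - <<'E'
from h import *
i=robot.camera_info('top'); im=robot.read_camera('top')
overlay(im,i['intrinsics'],i['extrinsics'],[.612,.0447,.0231],(250,380,95,225),4.6,'pics/t6o.png',b=1.54,catch=16,sq=12,g=1.34)
s=robot.read_state(); im=robot.read_camera('wrist'); i=robot.camera_info('wrist')
overlay(im,i['intrinsics'],wristE(s,i['tool_from_camera']),[.612,.0447,.0231],(50,590,30,400),1.45,'pics/w6o.png',b=1.54,catch=16,sq=12,g=1.34)
i=robot.camera_info('side'); im=robot.read_camera('side')
overlay(im,i['intrinsics'],i['extrinsics'],[.612,.0447,.0231],(170,330,140,280),4.2,'pics/s6o.png',gain=1.1,b=1.54,catch=16,sq=12,g=1.34)
E
```

```text
t 12.37 pos [0.4654 0.1323 0.1792] yaw 1.8247 tz [ 0.01   0.025 -1.   ] F [  8.2  -0.8 -12.3] T [-0.75 -0.06  0.01] op 0.0315 q [ 0.15 -0.18  1.87  0.02  1.44 -0.1 ]
r 0.14741024426505447 g 1.3722490495828958 yaw g 1.340038486845473
```

View pics/t6o.png

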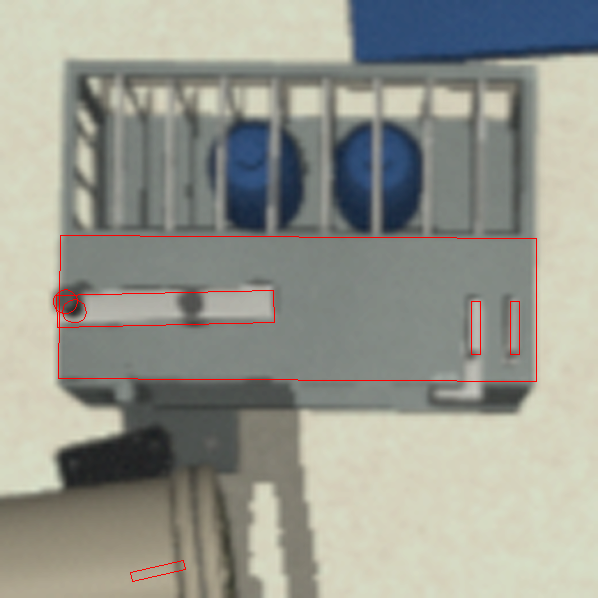

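View pics/w6o.png

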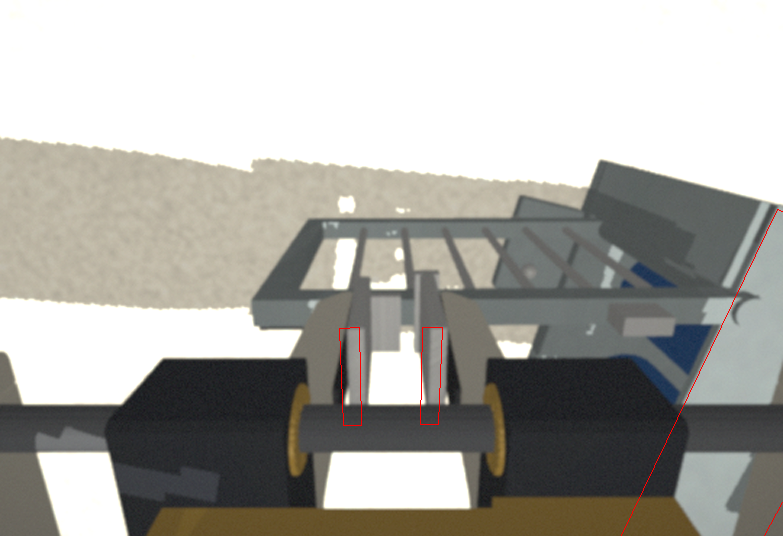

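View pics/s6o.png

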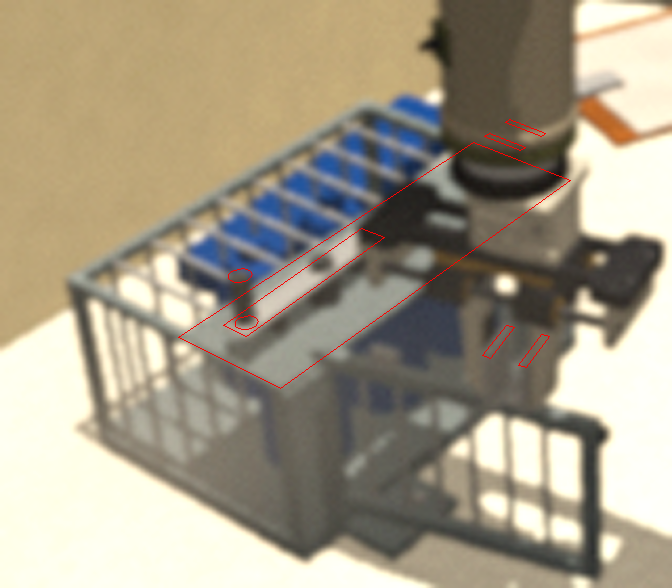

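Call:
{"fn": "send_rows", "kwargs": {"series": [{"wx": 0.01,"wy": 0,"wz": 0,"dx": 0.05,"dy": -0.15,"dz": -0.1,"fingers": 255},{"wx": 0,"wy": 0,"wz": 0,"dx": 0,"dy": 0,"dz": -0.05,"fingers": 255}]}}

```text
t: 12.68
tool_pos: [0.4661, 0.1299, 0.1792]
orientation: [-1.906, -2.479, -0.053]
force: [0.0, 1.0, -3.0]
opening: 0.0321
```

```bash
python3 gt.py
```

```text
t 12.68 pos [0.4661 0.1299 0.1792] yaw 1.8312 tz [ 0.01   0.035 -0.999] F [ 0.  1. -3.] T [-0.72  0.72  0.3 ] op 0.0321 q [ 0.14 -0.19  1.87  0.03  1.44 -0.12]
r 0.1473223077056979 g 1.3556297222761788 yaw g 1.3335056791876578
```

The gate is at about 1.34–1.36 rad (77–78°) with the ears held shut and low forces, so I'm handing in.

```bash
python3 - <<'E'
from h import *
im=robot.camera_info('top')
print(robot.close_job());
E
python3 gt.py
```

```text
the job is handed in; nothing more can be done
None
the job is handed in; nothing more can be done
```

The cage is open and handed in at about 12.7 s. The arm is still holding the gate at roughly 77°.

- **Brace:** I gripped the peg and swung it left past the detent to the stop. The tool position gave about 1.54 rad, and the top camera agreed.
- **Catch:** I squeezed the ears until they were 31 mm apart outside. The nominal width when fully squeezed is 32 mm, and the wrist and top views showed the sliding ear closed up.
- **Gate:** I squeezed the ears to 32 mm and pulled the gate out past its click. Tool position gave 1.36 rad and tool yaw 1.33 rad, so the two disagree by about 0.02 rad. The side and wrist pictures showed the gate wide open and still gripped.

The largest force I read at the wrist was about 17 N, while pulling the gate, and it had dropped to about 3 N before hand-in. The arm kept clear of the tape roll, carton and spray can, but I did not check their positions in a last picture. I could not read anything after handing in, so nothing confirms the final second.

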